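Close up the cash box and the card drawers

ROBOT

A 6-joint arm with a two-finger parallel gripper is mounted at the origin on a cart in front of the work surface, level with it; the furniture and walls round the work are solid. World frame = base frame: x ahead of the robot, y to its left, z up, the work surface at z = 0. Lengths are in m, angles in degrees, forces in N, time in s.
With the tool pointing down it reaches from about 0.3 to 0.75 m from the base axis. Payload 8.5 kg.
Tool frame: the origin (TCP) lies at the centre of the arm's flange, where the gripper is bolted on; the fingertips stand 166 mm ahead of it and the grasp point (between the pads) lies 147 mm ahead of it (tcp_to_grasp is the y of the grasp point in the tool frame, in m); y points along the fingers, x is the direction in which the jaws open and shut, and the axes are right-handed (so a half turn about y gives the same grasp; the last joint's range is limited). The gripper opens to 88 mm and grips with 3 to 60 N. Pads are 18 mm wide; open, the fingers measure 123 mm over their backs; the gripper's body (75 mm by 187 mm) begins 45 mm behind the grasp point.
Start: joints at [-84.758, 21.807, 74.336, -0, 83.858, -12.336], TCP at [0.166, -0.524, 0.405] pointing down, gripper open.
Joint ranges: [-178.18, 178.18], [-50.72, 133.34], [12.68, 142.11], [-81.47, 261.47], [9.98, 163.14], [-165.26, 165.26]. Speed limits (degrees/s): [136.94, 136.94, 180, 180, 180, 180].

INTERFACE

Orientations are given as [roll, pitch, yaw] about the fixed x, y, z axes, in that order (R = Rz(yaw) Ry(pitch) Rx(roll)).
In Python, from rig import sense, read_camera, close_job, tcp_to_grasp gives the robot as it stands. The module is installed in compiled form; this text tells all that it offers.
- The arm moves only by the tool apply_moves, never from a script. Its argument "commands" is a list that holds one entry, the list of rows, each a list of 5 numbers: the shift along the tool's x, y, z in cm, then the turn about the tool's y in rad, then the finger opening in cm, from 0 to 8.81. In form: [[[dx, dy, dz, roll, gripper], ...]]. A call has exactly 5 rows; each row is the pose to reach, as a shift and turn from the pose measured when the call began, along the tool's axes at that moment; what a row does not reach only later rows make up. A row lasts 1/10 s, in which the tool goes at most 50 mm and 8.59 degrees, less where a joint would pass 70% of its speed; a pose out of reach is approached as far as the arm can. A call with a gripper value outside its range is refused whole. The fingers move at their own pace and stop on an object; "force" is the grip in N (left out, the last holds). Time passes only in rows, so rows that repeat a pose let the fingers close, or fill a call up. It gives the time, the measured TCP pose, the force and the opening at its end, in the units of the state.
- sense(): the state, without advancing time (a new reading comes with each control period).
- read_camera(name): name is "scene" or "top" or "wrist"; returns a dict with "pixels" (420x560x3 uint8, red, green, blue), "intrinsics" (3x3 intrinsics, pixels), "origin" and "rotation" of the camera in the world; the wrist camera has in their place "tool_from_camera" (4x4, takes a point from camera to tool coordinates, whose origin is the TCP and whose axes are the tool frame's). Camera axes: x right, y down, z forward; pixel columns grow to the right and rows downward; lengths in m; the calibration is good to about 2 mm. A picture is of the moment at which its call begins: read the wrist's pose just before it. There is no depth.
- close_job(): hands the job in, once; it reports no verdict.
The state is a dict: "t": time; "joint_positions": joint angles; "dq": joint speeds; "joint_torque": joint torques, N m; "eef_pos": TCP position; "tcp_rot": TCP orientation; "wrist_force": force on the tool from outside, world axes, zero at the start; "wrist_torque": the same for the moment, N m; "finger_gap": finger opening in m.
Only numpy, scipy, OpenCV 4.12 (cv2) and the standard library are available. Lean on these libraries where they do the work, as an engineer would, in place of code of your own. Each camera call takes 0.05 s, during which the arm holds its last target.

TASK

It is closing time at the stall: with the fingertips, gently swing the cash box's lid down until it is fully shut, and push both drawers of the wooden card cabinet fully home, in any order. Only push: do not grasp or lift anything, do not slam the lid or the drawers, do not shove the cabinet out of its place, and leave the jars and other things on the table alone.

Things in the scene. Friction and masses are not known exactly. Their poses are not given: they have to be found in the camera images.
- cash_box: Blue steel cash box, fixed to the table, 190 mm deep (its x) x 250 mm wide (its y), 84 mm high when shut. Origin: centre of its underside. Its x axis points from its front to its hinge side (away from the robot, within 0.2 rad), y to the left, z up. Which of cash box and card cabinet stands left and which right varies.
- cash_box_lid (a joint): Angle of the cash box's lid in rad: 0 = fully shut (its end stop), grows as it opens; starts between 0.6 and 1.3, the lid standing up and sloping. The hinge runs along the box's y at its back. The hinge is stiff: the lid stays where it is left, and pushing it shut at its front edge takes about 2 to 6 N.
- lid_hinge (a point): A point on the lid's hinge axis, at its middle: in the box's frame x = +98 mm, y = 0, z = 63 mm.
- lid_edge (a point): Middle of the lid's free front edge, on the lid's outer (top) face: 196 mm from the hinge axis measured along the lid and 21 mm on the outer side of it. The lid is a shallow tray 255 mm wide, its outer face flat, 2 mm sheet, with a rim 34 mm deep on the inner side. When shut the outer face is level at z = 84 mm. A flat carrying handle in the middle of the outer face does not get in the way of a push.
- card_cabinet: Light wooden card cabinet standing loose on small rubber feet, about 4 kg: 180 mm deep, 240 mm wide, 80 mm high, with two drawers side by side. Origin: on its underside, 30 mm behind the front plane, mid-width (the back is 150 mm behind the origin). Its x axis points from its front to its back (away from the robot, within 0.2 rad), y to the left, z up. Drawers pull out towards -x. (The dark cash drawer under the table top is another thing and stays as it is.)
- drawer_left (a joint): How far the left drawer (centre 58.5 mm left of the cabinet's origin) is out, in m: 0 = fully home, its wooden front flush with the cabinet's front plane (end stop); starts 0.03 to 0.075. Slides with about 1.2 N of friction and stays where left.
- drawer_right (a joint): The same for the right drawer (58.5 mm right of the cabinet's origin).
- front_left (a point): Centre of the outer face of the left drawer's front panel, 41 mm above the table; moves with the drawer. The panel is 108 mm wide and 62 mm high (z = 10 to 72 mm); in the middle of its upper edge a brass pull lip 44 mm wide stands 9 mm out to the front at z = 65 to 70 mm. The drawer's side walls are 54 mm high, the top of the cabinet is 80 mm high.
- front_right (a point): The same point on the right drawer's front panel.
- service_bell: Counter bell, 84 mm across, 65 mm high, fixed, at the front right corner. Bystander.
- service_bell_plunger (a joint): How far the button on top of the bell is pressed, in m (0 = up, rings at 0.002).
- stapler_arm (a joint): Angle of the stapler's arm in rad (0 = as it stands, grows as it is lifted).
- stapler: Desk stapler, 36 x 150 x 44 mm, fixed, on the right. Bystander.
- jar_f0: Small preserve jar with a screw lid, 60 mm wide, 92 mm high, near the table's front left. Loose bystander. Origin: centre of its underside.
- jar_f3: Tall preserve jar with a screw lid, 68 mm wide, 122 mm high, behind the gap between cash box and cabinet. Loose bystander. Origin: centre of its underside.
- marker_0: Marker pen, 125 mm long, 17 mm thick, lying pointing away from the robot in the gap between cash box and cabinet. Loose bystander. Origin: centre of its underside.
- peg_1: Small wooden peg, 13 x 72 x 10 mm, lying at the left side of the table. Loose bystander.
- peg_2: Small wooden peg, 13 x 72 x 10 mm, lying at the left side of the table. Loose bystander.

How it is judged:
By the outcome, as a careful person would: the job done as asked, in the order asked, and still so for the second after the job is handed in, with the robot touching nothing.
It also fails if it takes over 69 s, if anything falls off the work surface, if the arm or the gripper's body presses on something with over 40 N, if the wrist force passes 120 N, or if a joint passes its speed limit or range.

## Working session

There is one attempt and no reset: what is moved stays moved. The work goes in short steps, Python scripts to look and compute and a tool call to move; the robot and the scene stay as the last step left them, time stands still between calls to the robot, and variables do not carry over. Pictures are saved under pics/ and viewed, and the job is handed in when it is done.

Besides the shell and the picture viewer there is one more tool, called after ">>>" as name(argument=value, ...), one argument or row to a line, values as JSON. apply_moves: Moves the arm, as the interface text tells. Its arguments: {"type":"object","properties":{"commands":{"type":"array"},"force":{"type":"number"}},"required":["commands"]}

```bash
mkdir -p pics; python3 - <<'E'
from rig import sense, read_camera, tcp_to_grasp
import cv2,numpy as np
s=sense();print(s,tcp_to_grasp)
for n in("scene","top"):
    c=read_camera(n);cv2.imwrite(f"pics/{n}0.png",c["pixels"][:,:,::-1]);print(n,c["intrinsics"].tolist(),c["origin"],c["rotation"].tolist())
    np.savez(f"{n}.npz",K=c["intrinsics"],o=c["origin"],R=c["rotation"],p=c["pixels"])
E
```

```text
{'t': 0.0, 'joint_positions': array([-8.47569189e+01,  2.18419972e+01,  7.43834256e+01,  5.34540039e-04,
        8.38585363e+01, -1.23344239e+01]), 'dq': array([-0.13215743,  0.10125758, -0.00881123,  0.12775084,  0.04957945,
       -0.00335294]), 'joint_torque': array([ 6.74094754e-04, -4.37927306e+01, -2.24553394e+01,  7.13375397e-02,
        3.52911861e-02, -1.25111010e-04]), 'eef_pos': array([ 0.16610524, -0.52428057,  0.40413597]), 'tcp_rot': array([-8.99815457e+01,  8.19076342e-02, -7.24225395e+01]), 'wrist_force': array([0.23304125, 0.41362757, 0.38734542]), 'wrist_torque': array([-0.02990779,  0.04885839, -0.05397488]), 'finger_gap': 0.08815586638475528} 0.1473
scene [[511.14482751242616, 0.0, 281.3056508868206], [0.0, 511.14482751242616, 208.66805358712057], [0.0, 0.0, 1.0]] [-0.61966227  0.73787305  1.06018073] [-123.96194524355943, 0.9155555379676702, -122.16217796269243]
top [[383.28181895040353, 0.0, 274.86666240235803], [0.0, 383.28181895040353, 214.39619606370672], [0.0, 0.0, 1.0]] [0.41243806 0.00343093 1.3226177 ] [-172.82407559054894, 0.38151451821737553, -89.38061048878761]
```

View pics/scene0.png

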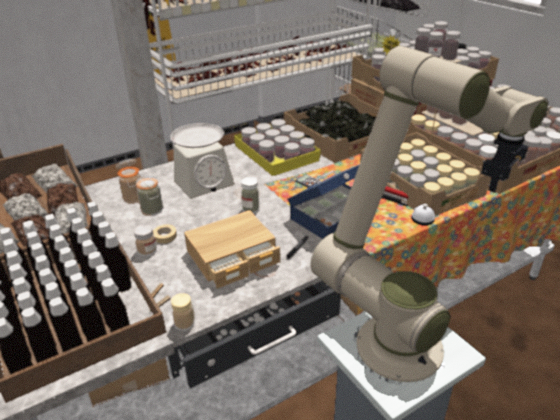

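View pics/top0.png

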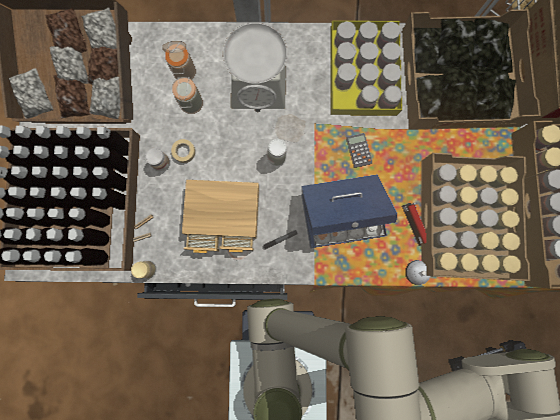

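The cabinet (top px 183-258, 180-250) is on the left and the cash box (302-397, 176-243) is on the right. I'll zoom in to measure them.

```bash
cat > h.py <<'E'
import numpy as np,cv2
from scipy.spatial.transform import Rotation as Ro
def cam(n):
    d=np.load(n+".npz");return d["K"],d["o"],Ro.from_euler("xyz",d["R"],degrees=True).as_matrix(),d["p"]
def at_z(n,u,v,z):
    K,o,R,_=cam(n);r=R@np.linalg.inv(K)@np.array([u,v,1.]);return o+r*(z-o[2])/r[2]
def proj(n,P):
    K,o,R,_=cam(n);q=(np.atleast_2d(P)-o)@R@K.T;return q[:,:2]/q[:,2:]
E
python3 - <<'E'
from h import *
p=cam("top")[3][:,:,::-1]
cv2.imwrite("pics/tc.png",cv2.resize(p[165:265,170:270],None,fx=6,fy=6,interpolation=cv2.INTER_CUBIC))
cv2.imwrite("pics/tb.png",cv2.resize(p[165:265,290:410],None,fx=6,fy=6,interpolation=cv2.INTER_CUBIC))
p=cam("scene")[3][:,:,::-1]
cv2.imwrite("pics/sc.png",cv2.resize(p[150:300,170:380],None,fx=3.8,fy=3.8,interpolation=cv2.INTER_CUBIC))
for u,v,z in [(183,180,.08),(258,182,.08)]: print(at_z("top",u,v,z))
E
```

```text
[0.68051776 0.31874773 0.08      ]
[0.6761067  0.07028559 0.08      ]
```

View pics/tc.png

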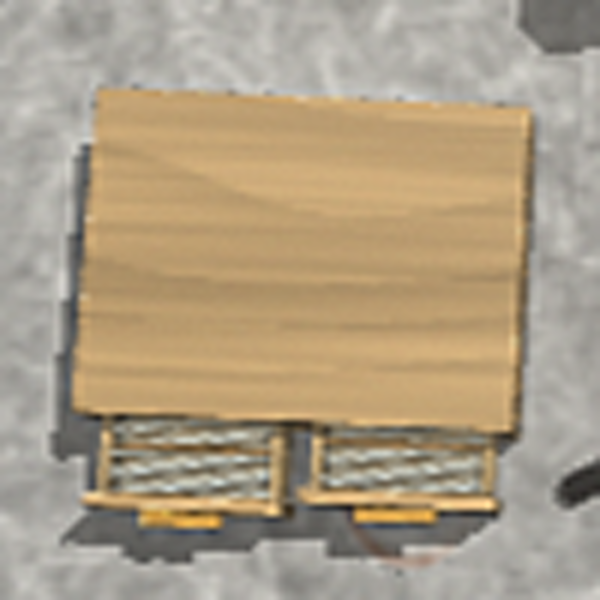

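View pics/tb.png

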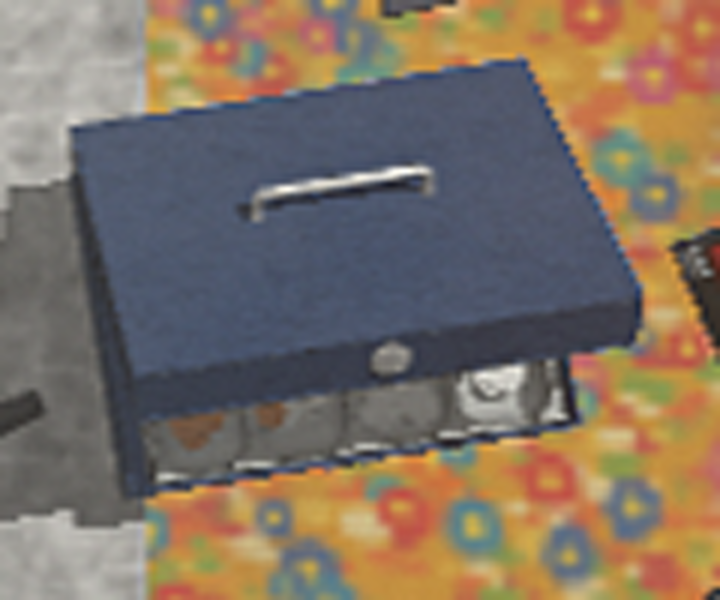

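View pics/sc.png

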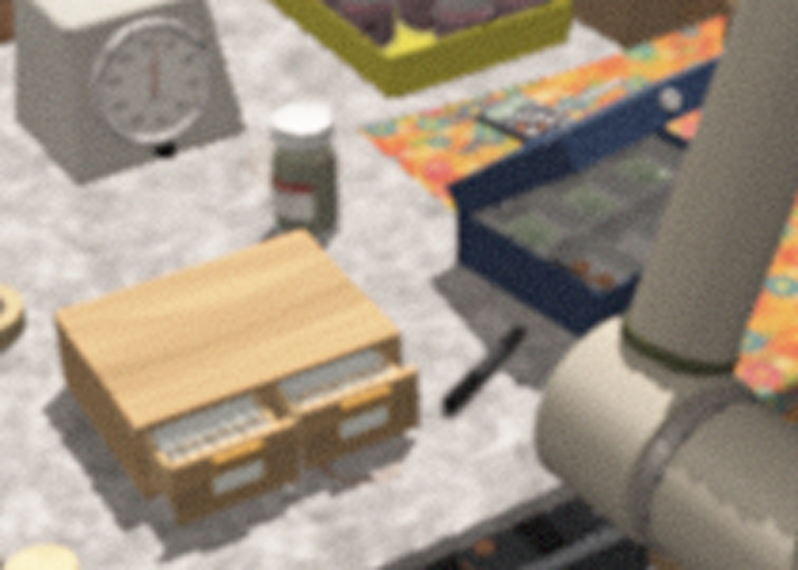

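```bash
cat > fit.py <<'E'
from h import *
from scipy.optimize import least_squares
f=lambda L,u0:np.array([[(U+.5)/6-.5+u0,(V+.5)/6-.5+165] for U,V in L])
def T(x,y,a,P):
    P=np.array(P,float);c,s=np.cos(a),np.sin(a);return np.c_[x+c*P[:,0]-s*P[:,1],y+s*P[:,0]+c*P[:,1],P[:,2]]
cu=f([(97,90),(531,110),(517,433),(73,411)],170)
C=[[.15,.12,.08],[.15,-.12,.08],[-.03,-.12,.08],[-.03,.12,.08]]
r=least_squares(lambda q:(proj("top",T(*q,C))-cu).ravel(),[.55,.2,0]);cab=r.x
print("cab",cab,np.degrees(cab[2]),r.fun.round(1))
bu=f([(75,128),(525,62),(640,292),(133,375)],290)
def lid(q):
    a=q[3];L=[]
    for s,y in[(q[4],.1275),(q[4],-.1275),(.196,-.1275),(.196,.1275)]:
        L.append([.098-s*np.cos(a)+.021*np.sin(a),y,.063+s*np.sin(a)+.021*np.cos(a)])
    return T(q[0],q[1],q[2],L)
r=least_squares(lambda q:(proj("top",lid(q))-bu).ravel(),[.55,-.2,.1,.8,0]);b=r.x
print("box",b,np.degrees(b[2:4]),r.fun.round(1));print(lid(b).round(3))
print("edge",lid(b)[2:].mean(0))
for n,L in(("L",[(138,526),(220,529)]),("R",[(355,520),(437,521)])):
    for p in f(L,170):
        w=at_z("top",*p,.0675);d=w[:2]-cab[:2];c,s=np.cos(cab[2]),np.sin(cab[2])
        print(n,"lip",w,"out",-(c*d[0]+s*d[1])-.03-.009,"y",-s*d[0]+c*d[1])
E
python3 fit.py
```

```text
cab [ 0.52872252  0.19457591 -0.03517033] -2.015111556901571 [ 0.1 -0.2  0.2 -0.4 -0.3  0.2  0.   0.5]
box [ 0.58434246 -0.21390402  0.16545235  0.64570042  0.01404283] [ 9.47972162 36.99590876] [-0.9  0.4  0.7 -0.5  0.4  0.3 -0.3 -0.2]
[[ 0.661 -0.072  0.088]
 [ 0.703 -0.323  0.088]
 [ 0.56  -0.347  0.198]
 [ 0.518 -0.096  0.198]]
edge [ 0.53906526 -0.22146435  0.19771682]
L lip [0.44313618 0.28077243 0.0675    ] out 0.049564344910822296 y 0.08313373021935101
L lip [0.44198722 0.23604953 0.0675    ] out 0.04914000370316795 y 0.03839808882186564
R lip [0.4476409  0.16269311 0.0675    ] out 0.04091038530920981 y -0.03471416427640746
R lip [0.44757318 0.11805395 0.0675    ] out 0.039408406870531355 y -0.0793280991227414
```

```bash
cat >> h.py <<'E'
CAB=(0.5287,0.1946,-0.0352); BOX=(0.5843,-0.2139,0.1655)
def W(F,x,y,z):
    c,s=np.cos(F[2]),np.sin(F[2]);return np.array([F[0]+c*x-s*y,F[1]+s*x+c*y,z])
def lidpt(a,s=.165,n=.021):return W(BOX,.098-s*np.cos(a)+n*np.sin(a),0,.063+s*np.sin(a)+n*np.cos(a))
def delta(tip,yaw=None):
    from rig import sense
    s=sense();R=Ro.from_euler("xyz",s["tcp_rot"],degrees=True).as_matrix()
    d=R.T@(np.array(tip)+[0,0,.166]-s["eef_pos"])*100
    t=0 if yaw is None else -np.radians(yaw-s["tcp_rot"][2])
    return d.round(2),round(t,3)
def st():
    from rig import sense
    s=sense();print("t",round(s["t"],2),"tip",(s["eef_pos"]-[0,0,.166]).round(4),"rot",s["tcp_rot"].round(1),"F",s["wrist_force"].round(2),"gap",round(s["finger_gap"],3))
E
python3 - <<'E'
from h import *
st()
for s in(.165,):
  print(lidpt(.6457,s)); p=lidpt(.6457,s);p[2]=.235;print(delta(p,-80.5))
print(proj("top",[W(BOX,-.095,.125,0),W(BOX,-.095,-.125,0),W(BOX,-.095,.125,.08)]))
E
```

```text
t 0.1 tip [ 0.1661 -0.5243  0.2382] rot [-90.    0.1 -72.4] F [ 0.5  -0.41 -0.52] gap 0.088
[ 0.56344384 -0.21738356  0.17906227]
(array([-17.26,   0.36,  47.15]), np.float64(0.141))
[[309.49027145 246.1347543 ]
 [381.0363952  234.91650128]
 [311.54322559 245.07676711]]
```

>>> apply_moves(
  commands=[
    [[-3.4,0.0,9.4,0.05,0.0],[-6.9,0.1,18.8,0.14,0.0],[-10.3,0.2,28.3,0.14,0.0],[-13.8,0.3,37.7,0.14,0.0],[-17.2,0.3,47.1,0.14,0.0]],
  ],
  force=20,
)

```text
t: 0.6
eef_pos: [0.3653, -0.3701, 0.4028]
tcp_rot: [-90.0, 0.1, -80.5]
wrist_force: [0.3, -0.1, 0.6]
finger_gap: 0.0499
```

```bash
python3 - <<'E'
from h import *
st();p=lidpt(.6457);p[2]=.235;print(delta(p,-80.5))
E
```

```text
t 0.6 tip [ 0.3653 -0.3701  0.2368] rot [-90.    0.1 -80.5] F [ 0.32 -0.13  0.56] gap 0.05
(array([-11.78,   0.19,  22.07]), np.float64(0.001))
```

>>> apply_moves(
  commands=[
    [[-2.5,0.0,4.5,0,0],[-5.0,0.1,9.0,0,0],[-7.5,0.2,14.0,0,0],[-10.0,0.2,18.5,0,0],[-11.8,0.2,22.1,0,0]],
  ],
)

```text
t: 1.1
eef_pos: [0.5631, -0.2169, 0.4007]
tcp_rot: [-90.0, 0.1, -80.5]
wrist_force: [1.2, -0.7, 0.2]
finger_gap: 0.0103
```

```bash
python3 - <<'E'
from h import *
from rig import read_camera
st();p=lidpt(.6457);p[2]=.2;print(delta(p,-80.5))
for n in("wrist","top"):
    c=read_camera(n);cv2.imwrite(f"pics/{n}1.png",c["pixels"][:,:,::-1])
E
```

```text
t 1.1 tip [ 0.5631 -0.2169  0.2347] rot [-90.    0.1 -80.5] F [ 1.19 -0.68  0.24] gap 0.01
(array([0.06, 3.47, 0.03]), np.float64(0.001))
```

View pics/wrist1.png

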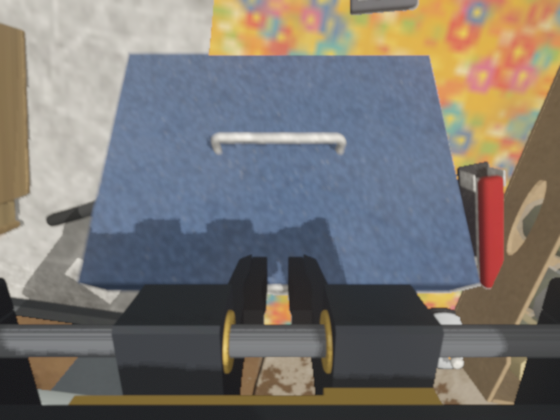

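View pics/top1.png

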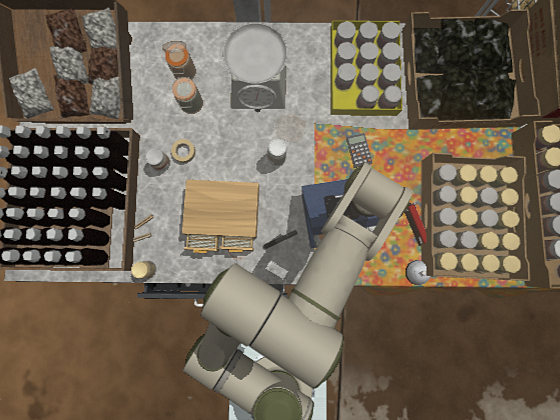

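The closed fingertips (px 265-290, 258) are over the lid, just behind its front edge (row 285). Next I'll work out the arc path.

```bash
cat > arc.py <<'E'
from h import *
st()
for a in [.75,.7,.65,.6,.5,.4,.3,.25,.2,.15,.1,.05,.02,0,-.01]:
    p=lidpt(a,.176)+[.009*np.cos(BOX[2]),.009*np.sin(BOX[2]),0];print(a,p.round(3),*delta(p,-80.5))
E
python3 arc.py
```

```text
t 1.2 tip [ 0.5648 -0.2149  0.234 ] rot [-90.    0.2 -80.1] F [-1.01 -0.22 -0.63] gap 0.002
0.75 [ 0.577 -0.215  0.198] [0.24 3.56 1.19] 0.006
0.7 [ 0.57  -0.216  0.192] [0.24 4.15 0.52] 0.006
0.65 [ 0.564 -0.217  0.186] [ 0.23  4.77 -0.11] 0.006
0.6 [ 0.558 -0.218  0.18 ] [ 0.23  5.43 -0.71] 0.006
0.5 [ 0.547 -0.22   0.166] [ 0.23  6.82 -1.81] 0.006
0.4 [ 0.538 -0.222  0.151] [ 0.23  8.31 -2.76] 0.006
0.3 [ 0.53  -0.223  0.135] [ 0.23  9.89 -3.56] 0.006
0.25 [ 0.527 -0.224  0.127] [ 0.23 10.71 -3.9 ] 0.006
0.2 [ 0.524 -0.224  0.119] [ 0.23 11.54 -4.2 ] 0.006
0.15 [ 0.521 -0.224  0.11 ] [ 0.23 12.39 -4.46] 0.006
0.1 [ 0.519 -0.225  0.101] [ 0.23 13.25 -4.67] 0.006
0.05 [ 0.517 -0.225  0.093] [ 0.23 14.12 -4.84] 0.006
0.02 [ 0.517 -0.225  0.088] [ 0.23 14.64 -4.92] 0.006
0 [ 0.516 -0.225  0.084] [ 0.23 15.   -4.97] 0.006
-0.01 [ 0.516 -0.225  0.082] [ 0.23 15.17 -4.99] 0.006
```

>>> apply_moves(
  commands=[
    [[0,1.0,0,0,0],[0,2.0,0,0,0],[0,2.8,0,0,0],[0,3.3,0,0,0],[0,3.8,0,0,0]],
  ],
)

```text
t: 1.7
eef_pos: [0.5644, -0.2155, 0.3615]
tcp_rot: [-90.0, 0.2, -80.2]
wrist_force: [-0.2, 0.6, -0.3]
finger_gap: 0.0006
```

```bash
python3 arc.py
```

```text
t 1.7 tip [ 0.5644 -0.2155  0.1955] rot [-90.    0.2 -80.2] F [-0.23  0.61 -0.3 ] gap 0.001
0.75 [ 0.577 -0.215  0.198] [ 0.18 -0.28  1.24] 0.005
0.7 [ 0.57  -0.216  0.192] [0.18 0.31 0.58] 0.005
0.65 [ 0.564 -0.217  0.186] [ 0.18  0.93 -0.05] 0.005
0.6 [ 0.558 -0.218  0.18 ] [ 0.18  1.58 -0.65] 0.005
0.5 [ 0.547 -0.22   0.166] [ 0.17  2.97 -1.75] 0.005
0.4 [ 0.538 -0.222  0.151] [ 0.17  4.46 -2.7 ] 0.005
0.3 [ 0.53  -0.223  0.135] [ 0.17  6.05 -3.5 ] 0.005
0.25 [ 0.527 -0.224  0.127] [ 0.17  6.86 -3.84] 0.005
0.2 [ 0.524 -0.224  0.119] [ 0.18  7.7  -4.14] 0.005
0.15 [ 0.521 -0.224  0.11 ] [ 0.18  8.55 -4.4 ] 0.005
0.1 [ 0.519 -0.225  0.101] [ 0.18  9.41 -4.61] 0.005
0.05 [ 0.517 -0.225  0.093] [ 0.18 10.28 -4.78] 0.005
0.02 [ 0.517 -0.225  0.088] [ 0.18 10.8  -4.86] 0.005
0 [ 0.516 -0.225  0.084] [ 0.18 11.15 -4.91] 0.005
-0.01 [ 0.516 -0.225  0.082] [ 0.18 11.33 -4.93] 0.005
```

>>> apply_moves(
  commands=[
    [[0,0.3,0,0,0],[0,0.6,0,0,0],[0,0.9,0,0,0],[0,1.2,-0.2,0,0],[0,1.5,-0.5,0,0]],
  ],
)

```text
t: 2.2
eef_pos: [0.5594, -0.2163, 0.3468]
tcp_rot: [-89.9, 0.1, -80.2]
wrist_force: [0.7, -0.8, 4.0]
finger_gap: 0.0006
```

>>> apply_moves(
  commands=[
    [[0,0.4,-0.35,0,0],[0,0.8,-0.65,0,0],[0,1.2,-0.95,0,0],[0,1.6,-1.25,0,0],[0,2.0,-1.5,0,0]],
  ],
)

```text
t: 2.7
eef_pos: [0.5443, -0.2188, 0.3264]
tcp_rot: [-90.0, 0.1, -80.2]
wrist_force: [-0.0, -0.2, 3.7]
finger_gap: 0.0006
```

```bash
python3 arc.py | tail -12
```

```text
0.6 [ 0.558 -0.218  0.18 ] [ 0.18 -1.93  1.39] 0.005
0.5 [ 0.547 -0.22   0.166] [ 0.17 -0.54  0.29] 0.005
0.4 [ 0.538 -0.222  0.151] [ 0.17  0.95 -0.67] 0.005
0.3 [ 0.53  -0.223  0.135] [ 0.17  2.53 -1.47] 0.005
0.25 [ 0.527 -0.224  0.127] [ 0.17  3.35 -1.81] 0.005
0.2 [ 0.524 -0.224  0.119] [ 0.17  4.18 -2.11] 0.005
0.15 [ 0.521 -0.224  0.11 ] [ 0.17  5.03 -2.37] 0.005
0.1 [ 0.519 -0.225  0.101] [ 0.17  5.89 -2.58] 0.005
0.05 [ 0.517 -0.225  0.093] [ 0.17  6.76 -2.75] 0.005
0.02 [ 0.517 -0.225  0.088] [ 0.18  7.28 -2.83] 0.005
0 [ 0.516 -0.225  0.084] [ 0.18  7.63 -2.88] 0.005
-0.01 [ 0.516 -0.225  0.082] [ 0.18  7.81 -2.9 ] 0.005
```

Steady contact at about 4 N, so I'll keep following the arc.

>>> apply_moves(
  commands=[
    [[0,0.5,-0.35,0,0],[0,1.0,-0.7,0,0],[0,1.5,-0.95,0,0],[0,2.0,-1.2,0,0],[0,2.5,-1.45,0,0]],
  ],
)

```text
t: 3.2
eef_pos: [0.5298, -0.2213, 0.3009]
tcp_rot: [-90.0, 0.2, -80.2]
wrist_force: [1.6, -0.6, 2.1]
finger_gap: 0.0004
```

>>> apply_moves(
  commands=[
    [[0,0.4,-0.15,0,0],[0,0.8,-0.35,0,0],[0,1.2,-0.5,0,0],[0,1.6,-0.65,0,0],[0,2.0,-0.75,0,0]],
  ],
)

```text
t: 3.7
eef_pos: [0.5223, -0.2225, 0.2806]
tcp_rot: [-90.0, 0.1, -80.2]
wrist_force: [-0.4, 0.1, 2.2]
finger_gap: 0.0005
```

```bash
python3 arc.py | tail -8
```

```text
0.25 [ 0.527 -0.224  0.127] [ 0.17 -1.23  0.42] 0.005
0.2 [ 0.524 -0.224  0.119] [ 0.17 -0.4   0.12] 0.005
0.15 [ 0.521 -0.224  0.11 ] [ 0.17  0.45 -0.13] 0.005
0.1 [ 0.519 -0.225  0.101] [ 0.18  1.31 -0.35] 0.005
0.05 [ 0.517 -0.225  0.093] [ 0.18  2.18 -0.52] 0.005
0.02 [ 0.517 -0.225  0.088] [ 0.18  2.71 -0.6 ] 0.005
0 [ 0.516 -0.225  0.084] [ 0.18  3.06 -0.64] 0.005
-0.01 [ 0.516 -0.225  0.082] [ 0.18  3.23 -0.66] 0.005
```

>>> apply_moves(
  commands=[
    [[0,0.35,-0.1,0,0],[0,0.7,-0.2,0,0],[0,1.0,-0.3,0,0],[0,1.3,-0.35,0,0],[0,1.6,-0.4,0,0]],
  ],
)

```text
t: 4.2
eef_pos: [0.5182, -0.2232, 0.2643]
tcp_rot: [-90.0, 0.1, -80.2]
wrist_force: [-0.1, -0.7, 2.8]
finger_gap: 0.0005
```

>>> apply_moves(
  commands=[
    [[0,0.2,0,0,0],[0,0.4,-0.1,0,0],[0,0.6,-0.1,0,0],[0,0.8,-0.2,0,0],[0,1.0,-0.2,0,0]],
  ],
)

```text
t: 4.7
eef_pos: [0.5162, -0.2235, 0.2542]
tcp_rot: [-90.0, 0.2, -80.2]
wrist_force: [-0.3, -1.0, 1.3]
finger_gap: 0.0008
```

```bash
python3 arc.py | (head -1;tail -4)
```

```text
t 4.7 tip [ 0.5162 -0.2235  0.0882] rot [-90.    0.2 -80.2] F [-0.31 -1.02  1.25] gap 0.001
```

>>> apply_moves(
  commands=[
    [[0,0.1,0,0,0],[0,0.2,0,0,0],[0,0.3,0,0,0],[0,0.4,0,0,0],[0,0.5,0,0,0]],
  ],
)

```text
t: 5.2
eef_pos: [0.516, -0.2234, 0.2508]
tcp_rot: [-90.0, 0.1, -80.2]
wrist_force: [-8.7, 3.4, 25.0]
finger_gap: 0.0004
```

>>> apply_moves(
  commands=[
    [[0,-0.4,0,0,0],[0,-1.2,0,0,0],[0,-2.5,0,0,0],[0,-4.5,0,0,0],[0,-6.5,0,0,0]],
  ],
)

```text
t: 5.7
eef_pos: [0.516, -0.2234, 0.3165]
tcp_rot: [-90.0, 0.1, -80.2]
wrist_force: [-0.0, 0.1, 0.5]
finger_gap: 0.0005
```

```bash
python3 - <<'E'
from h import *
st()
p=W(CAB,-.112,-.0585,.15);print(p,*delta(p,-92))
for n in ["scene"]:
    from rig import read_camera
    c=read_camera(n);cv2.imwrite(f"pics/{n}2.png",cv2.resize(c["pixels"][100:320,150:480,::-1],None,fx=2.4,fy=2.4))
E
```

```text
t 5.7 tip [ 0.516  -0.2234  0.1505] rot [-90.    0.1 -80.2] F [-0.01  0.08  0.48] gap 0.0
[0.4147106  0.14007782 0.15      ] [-37.55   0.14  -3.78] 0.206
```

View pics/scene2.png

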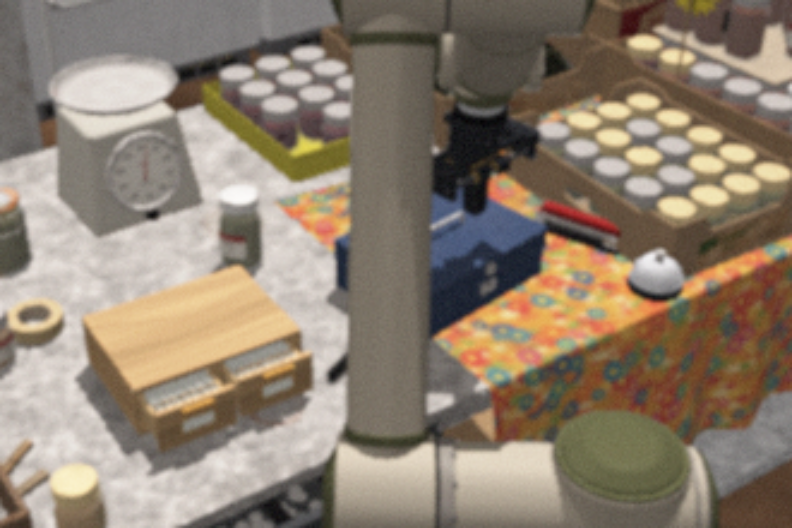

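The lid is shut (px 340-545, 195-330). Now to the right drawer, coming in at tip height 0.15 and then lowering in front of it.

>>> apply_moves(
  commands=[
    [[-4.5,0,-1.0,0.05,0],[-9,0,-1.8,0.12,0],[-13.5,0,-2.2,0.2,0],[-18,0,-2.6,0.2,0],[-22.5,0,-3.0,0.2,0]],
  ],
)

```text
t: 6.25
eef_pos: [0.4476, -0.0055, 0.3192]
tcp_rot: [-89.8, -0.0, -91.7]
wrist_force: [0.3, -0.3, 0.4]
finger_gap: 0.0004
```

```bash
python3 - <<'E'
from h import *
st()
p=W(CAB,-.112,-.0585,.15);print(p,*delta(p,-92))
E
```

```text
t 6.25 tip [ 0.4476 -0.0055  0.1532] rot [-89.8  -0.  -91.7] F [ 0.3  -0.34  0.39] gap 0.0
[0.4147106  0.14007782 0.15      ] [-14.45   0.29  -3.71] 0.006
```

>>> apply_moves(
  commands=[
    [[-3.6,0,-1.2,0,0],[-7.2,0,-2.4,0,0],[-10.8,0.2,-3.6,0,0],[-14.4,0.3,-3.7,0,0],[-14.4,0.3,-3.7,0,0]],
  ],
)

```text
t: 6.75
eef_pos: [0.4141, 0.1424, 0.3158]
tcp_rot: [-89.8, 0.0, -91.4]
wrist_force: [0.9, 0.0, -0.1]
finger_gap: 0.0004
```

```bash
python3 - <<'E'
from h import *
st()
p=W(CAB,-.112,-.0585,.045);print(p,*delta(p,-92))
from rig import read_camera
c=read_camera("wrist");cv2.imwrite(f"pics/wrist3.png",c["pixels"][:,:,::-1])
E
```

```text
t 6.75 tip [0.4141 0.1424 0.1498] rot [-89.8   0.  -91.4] F [ 0.93  0.05 -0.12] gap 0.0
[0.4147106  0.14007782 0.045     ] [ 0.23 10.48  0.03] 0.01
```

View pics/wrist3.png

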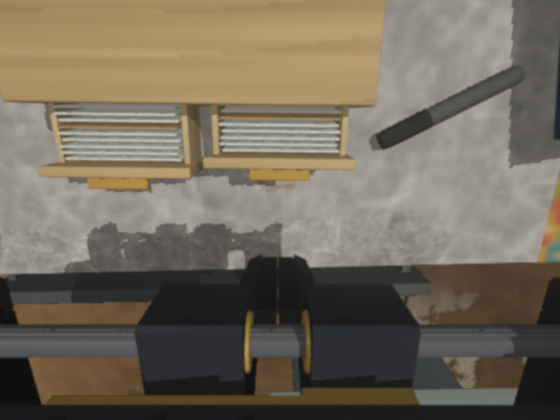

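The fingers (px 245-310, 260) line up with the right drawer's brass lip (250-310, 175), with clear space in front of it. Lowering now.

>>> apply_moves(
  commands=[
    [[0.2,2.5,0,0,0],[0.2,5,0,0,0],[0.2,7.5,0,0,0],[0.2,10.0,0,0,0],[0.2,10.0,0,0,0]],
  ],
)

```text
t: 7.3
eef_pos: [0.4146, 0.1378, 0.2137]
tcp_rot: [-90.1, -0.1, -91.5]
wrist_force: [1.1, -0.4, 0.6]
finger_gap: 0.0005
```

>>> apply_moves(
  commands=[
    [[0,0,0.4,0,0],[0,0,0.8,0,0],[0,0,1.2,0,0],[0,0,1.6,0,0],[0,0,2.0,0,0]],
  ],
)

```text
t: 7.8
eef_pos: [0.435, 0.1373, 0.2141]
tcp_rot: [-90.0, -0.1, -91.5]
wrist_force: [-0.7, 0.6, 0.3]
finger_gap: 0.0007
```

```bash
cat >g.py <<'E'
from h import *
st()
for k,y in("R",-.0585),("L",.0585):
  p=W(CAB,-.039-.009,y,.05);print(k,p,*delta(p,-92))
E
python3 g.py
```

```text
t 7.8 tip [0.435  0.1373 0.0481] rot [-90.   -0.1 -91.5] F [-0.74  0.59  0.3 ] gap 0.001
R [0.47867096 0.13782549 0.05      ] [-0.17 -0.19  4.36] 0.008
L [0.48278851 0.25475301 0.05      ] [-11.87  -0.2    4.46] 0.008
```

>>> apply_moves(
  commands=[
    [[0,0,0.4,0,0],[0,0,0.8,0,0],[0,0,1.2,0,0],[0,0,1.6,0,0],[0,0,2.0,0,0]],
  ],
)

```text
t: 8.3
eef_pos: [0.4553, 0.1368, 0.2141]
tcp_rot: [-90.0, -0.1, -91.5]
wrist_force: [-1.1, -0.6, 0.7]
finger_gap: 0.0003
```

>>> apply_moves(
  commands=[
    [[0,0,0.3,0,0],[0,0,0.6,0,0],[0,0,0.9,0,0],[0,0,1.2,0,0],[0,0,1.4,0,0]],
  ],
)

```text
t: 8.8
eef_pos: [0.4696, 0.1364, 0.214]
tcp_rot: [-90.0, -0.1, -91.5]
wrist_force: [-0.6, -1.4, 0.5]
finger_gap: 0.0004
```

```bash
python3 g.py
```

```text
t 8.8 tip [0.4696 0.1364 0.048 ] rot [-90.   -0.1 -91.5] F [-0.6  -1.45  0.51] gap 0.0
R [0.47867096 0.13782549 0.05      ] [-0.17 -0.2   0.91] 0.008
L [0.48278851 0.25475301 0.05      ] [-11.87  -0.21   1.  ] 0.008
```

>>> apply_moves(
  commands=[
    [[0,0,0.1,0,0],[0,0,0.2,0,0],[0,0,0.3,0,0],[0,0,0.4,0,0],[0,0,0.5,0,0]],
  ],
)

```text
t: 9.3
eef_pos: [0.4746, 0.1362, 0.214]
tcp_rot: [-90.0, -0.1, -91.5]
wrist_force: [-1.1, -1.1, 0.2]
finger_gap: 0.0006
```

>>> apply_moves(
  commands=[
    [[0,0,0.05,0,0],[0,0,0.1,0,0],[0,0,0.15,0,0],[0,0,0.2,0,0],[0,0,0.2,0,0]],
  ],
)

```text
t: 9.8
eef_pos: [0.4766, 0.1362, 0.214]
tcp_rot: [-90.0, -0.1, -91.5]
wrist_force: [-1.3, -0.4, 0.1]
finger_gap: 0.0004
```

```bash
python3 - <<'E'
from h import *
st()
from rig import read_camera
c=read_camera("wrist");cv2.imwrite(f"pics/wrist4.png",c["pixels"][:,:,::-1])
E
```

```text
t 9.8 tip [0.4766 0.1362 0.048 ] rot [-90.   -0.1 -91.5] F [-1.33 -0.38  0.11] gap 0.0
```

View pics/wrist4.png

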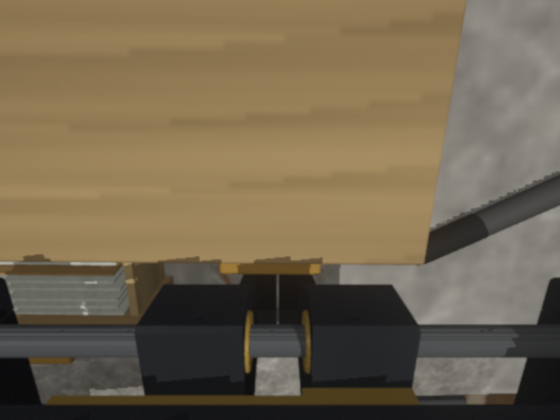

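The drawer is nearly home, with only its lip showing at row 268. Creeping in until the force rises.

>>> apply_moves(
  commands=[
    [[0,0,0.05,0,0],[0,0,0.1,0,0],[0,0,0.15,0,0],[0,0,0.2,0,0],[0,0,0.2,0,0]],
  ],
)

```text
t: 10.35
eef_pos: [0.4784, 0.1361, 0.214]
tcp_rot: [-90.1, -0.1, -91.5]
wrist_force: [-3.7, -1.4, 1.7]
finger_gap: 0.0006
```

>>> apply_moves(
  commands=[
    [[0,0,0.05,0,0],[0,0,0.05,0,0],[0,0,0.1,0,0],[0,0,0.1,0,0],[0,0,0.1,0,0]],
  ],
)

```text
t: 10.85
eef_pos: [0.4788, 0.1362, 0.2139]
tcp_rot: [-90.2, -0.1, -91.5]
wrist_force: [-6.8, -0.6, 3.4]
finger_gap: 0.0008
```

>>> apply_moves(
  commands=[
    [[0,0,-0.5,0,0],[0,0,-2,0,0],[0,0,-4,0,0],[0,0,-6,0,0],[0,0,-7.0,0,0]],
  ],
)

```text
t: 11.35
eef_pos: [0.4078, 0.1381, 0.2143]
tcp_rot: [-90.2, -0.1, -91.5]
wrist_force: [-0.6, 0.3, -0.9]
finger_gap: 0.0006
```

```bash
python3 - <<'E'
from h import *
st()
p=W(CAB,-.116,.0585,.048);print(p,*delta(p,-92))
from rig import read_camera
c=read_camera("wrist");cv2.imwrite(f"pics/wrist5.png",c["pixels"][:,:,::-1])
c=read_camera("top");cv2.imwrite(f"pics/top5.png",cv2.resize(c["pixels"][160:280,130:290,::-1],None,fx=5,fy=5,interpolation=cv2.INTER_CUBIC))
E
```

```text
t 11.35 tip [0.4078 0.1381 0.0483] rot [-90.2  -0.1 -91.5] F [-0.57  0.29 -0.87] gap 0.001
[0.41483063 0.25714612 0.048     ] [-11.91   0.02   0.39] 0.008
```

View pics/wrist5.png

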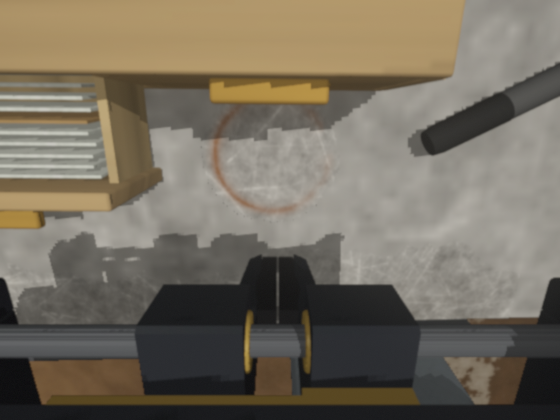

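View pics/top5.png

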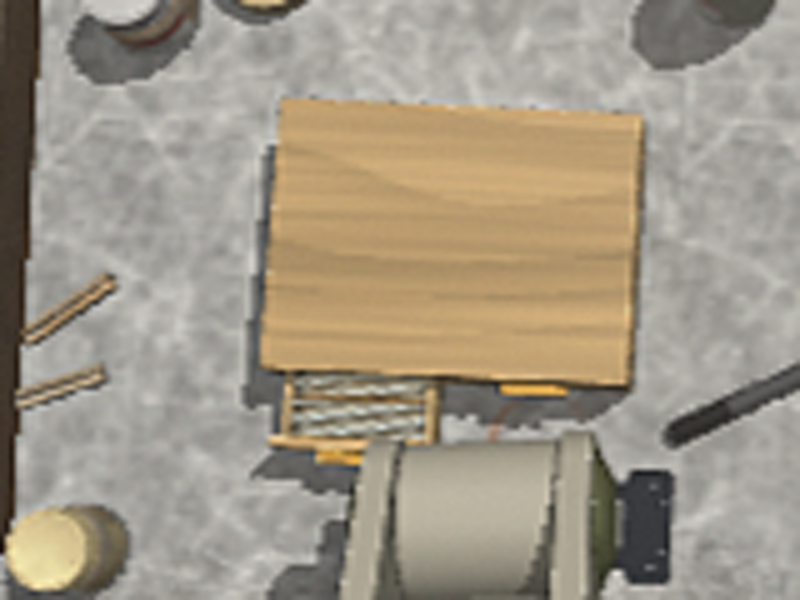

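The right drawer is flush and the cabinet hasn't moved. Shifting left in front of the other drawer.

>>> apply_moves(
  commands=[
    [[-3,0,0,0,0],[-6,0,0,0,0],[-9,0,0,0,0],[-11.9,0,0.2,0,0],[-11.9,0,0.4,0,0]],
  ],
)

```text
t: 11.95
eef_pos: [0.4163, 0.2595, 0.2143]
tcp_rot: [-90.0, 0.0, -91.3]
wrist_force: [-0.0, -0.4, 0.0]
finger_gap: 0.0008
```

>>> apply_moves(
  commands=[
    [[0,0,0.3,0,0],[0,0,0.7,0,0],[0,0,1.1,0,0],[0,0,1.5,0,0],[0,0,1.9,0,0]],
  ],
)

```text
t: 12.45
eef_pos: [0.4357, 0.2585, 0.2143]
tcp_rot: [-90.1, -0.0, -91.4]
wrist_force: [-1.3, -1.3, 0.5]
finger_gap: 0.0006
```

```bash
python3 g.py;python3 - <<'E'
from h import *
from rig import read_camera
c=read_camera("wrist");cv2.imwrite(f"pics/wrist6.png",c["pixels"][:,:,::-1])
E
```

```text
t 12.45 tip [0.4357 0.2585 0.0483] rot [-90.1  -0.  -91.4] F [-1.25 -1.27  0.46] gap 0.001
R [0.47867096 0.13782549 0.05      ] [11.96 -0.17  4.59] 0.011
L [0.48278851 0.25475301 0.05      ] [ 0.26 -0.17  4.72] 0.011
```

View pics/wrist6.png

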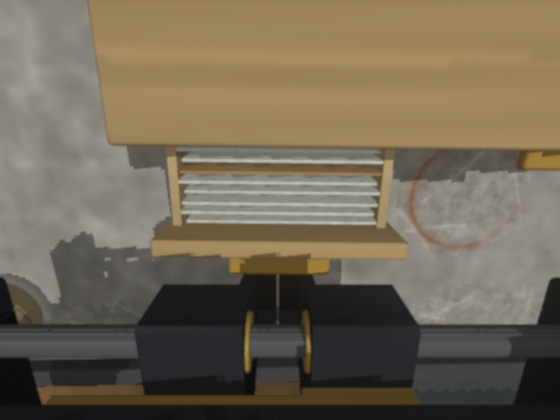

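The fingers are centred on the left lip (230-328, 265), with 47 mm to go.

>>> apply_moves(
  commands=[
    [[0,0,0.4,0,0],[0,0,0.8,0,0],[0,0,1.2,0,0],[0,0,1.6,0,0],[0,0,2.0,0,0]],
  ],
)

```text
t: 13.0
eef_pos: [0.4565, 0.2581, 0.2143]
tcp_rot: [-90.0, -0.0, -91.4]
wrist_force: [-1.8, -1.0, -0.3]
finger_gap: 0.0002
```

>>> apply_moves(
  commands=[
    [[0,0,0.4,0,0],[0,0,0.8,0,0],[0,0,1.2,0,0],[0,0,1.5,0,0],[0,0,1.8,0,0]],
  ],
)

```text
t: 13.5
eef_pos: [0.4747, 0.2576, 0.2142]
tcp_rot: [-90.0, -0.0, -91.4]
wrist_force: [-1.1, -1.3, -0.6]
finger_gap: 0.0007
```

>>> apply_moves(
  commands=[
    [[0,0,0.1,0,0],[0,0,0.2,0,0],[0,0,0.3,0,0],[0,0,0.4,0,0],[0,0,0.5,0,0]],
  ],
)

```text
t: 14.0
eef_pos: [0.4797, 0.2575, 0.2143]
tcp_rot: [-90.0, -0.0, -91.4]
wrist_force: [-1.6, -1.0, 0.0]
finger_gap: 0.0005
```

```bash
python3 g.py
```

```text
t 14.0 tip [0.4797 0.2575 0.0483] rot [-90.   -0.  -91.4] F [-1.6  -0.95  0.04] gap 0.0
R [0.47867096 0.13782549 0.05      ] [11.97 -0.17  0.18] 0.011
L [0.48278851 0.25475301 0.05      ] [ 0.27 -0.17  0.31] 0.011
```

>>> apply_moves(
  commands=[
    [[0,0,0.05,0,0],[0,0,0.1,0,0],[0,0,0.15,0,0],[0,0,0.2,0,0],[0,0,0.25,0,0]],
  ],
)

```text
t: 14.5
eef_pos: [0.4823, 0.2574, 0.2142]
tcp_rot: [-90.0, -0.0, -91.4]
wrist_force: [-1.9, -1.5, 0.5]
finger_gap: 0.0002
```

>>> apply_moves(
  commands=[
    [[0,0,0.05,0,0],[0,0,0.1,0,0],[0,0,0.1,0,0],[0,0,0.1,0,0],[0,0,0.1,0,0]],
  ],
)

```text
t: 15.0
eef_pos: [0.4829, 0.2574, 0.2142]
tcp_rot: [-90.1, -0.0, -91.4]
wrist_force: [-4.8, -0.7, 2.0]
finger_gap: 0.0003
```

>>> apply_moves(
  commands=[
    [[0,0,0.04,0,0],[0,0,0.07,0,0],[0,0,0.07,0,0],[0,0,0.07,0,0],[0,0,0.07,0,0]],
  ],
)

```text
t: 15.5
eef_pos: [0.4831, 0.2575, 0.2142]
tcp_rot: [-90.2, -0.0, -91.4]
wrist_force: [-6.5, -1.3, 3.7]
finger_gap: 0.0005
```

>>> apply_moves(
  commands=[
    [[0,0,-0.3,0,0],[0,0,-2,0,0],[0,0,-4,0,0],[0,-2,-6,0,0],[0,-5,-7,0,0]],
  ],
)

```text
t: 16.0
eef_pos: [0.4122, 0.2592, 0.264]
tcp_rot: [-90.3, -0.1, -91.4]
wrist_force: [0.4, -0.1, 0.1]
finger_gap: 0.0003
```

>>> apply_moves(
  commands=[
    [[0,-4,-1,0,0],[0,-8,-2,0,0],[0,-12,-3,0,0],[4,-14,-4,0,0],[8,-16,-5,0,0]],
  ],
)

```text
t: 16.5
eef_pos: [0.3606, 0.1801, 0.4258]
tcp_rot: [-90.1, -0.1, -91.2]
wrist_force: [0.6, -0.5, 0.7]
finger_gap: 0.0008
```

```bash
python3 - <<'E'
from h import *
from rig import read_camera
st()
for n in("scene","top","wrist"):
    c=read_camera(n);p=c["pixels"]
    if n!="wrist":np.savez(f"{n}2.npz",K=c["intrinsics"],o=c["origin"],R=c["rotation"],p=p)
    cv2.imwrite(f"pics/{n}9.png",p[:,:,::-1])
p=cam("top2")[3][:,:,::-1];cv2.imwrite("pics/z9.png",cv2.resize(p[165:265,170:410],None,fx=3.3,fy=3.3,interpolation=cv2.INTER_CUBIC))
cv2.imwrite("pics/c9.png",cv2.resize(p[165:265,170:270],None,fx=6,fy=6,interpolation=cv2.INTER_CUBIC))
E
```

```text
t 16.5 tip [0.3606 0.1801 0.2598] rot [-90.1  -0.1 -91.2] F [ 0.64 -0.45  0.72] gap 0.001
```

View pics/z9.png

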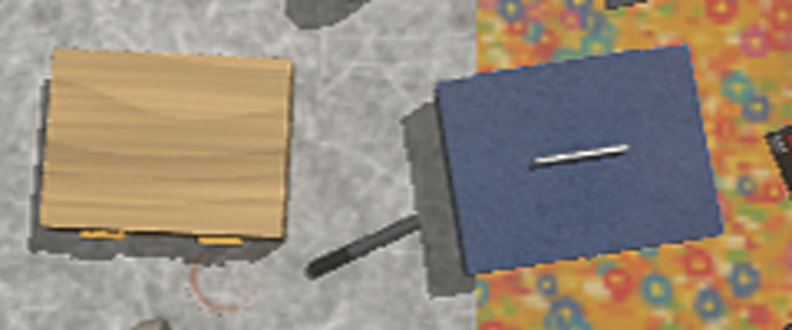

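View pics/c9.png

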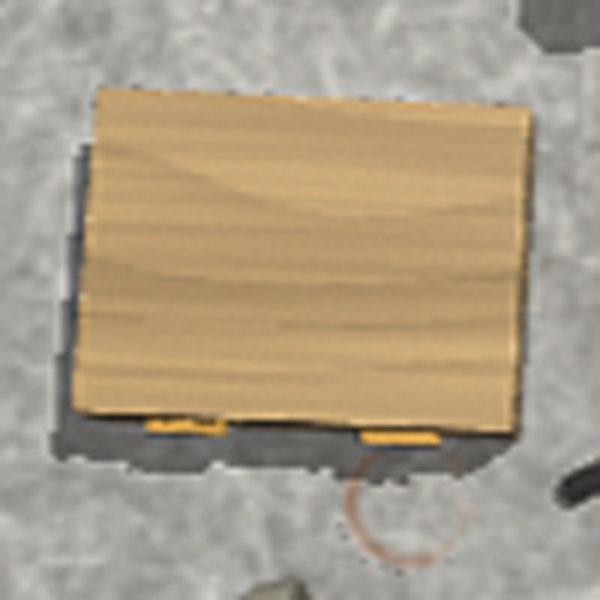

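View pics/scene9.png

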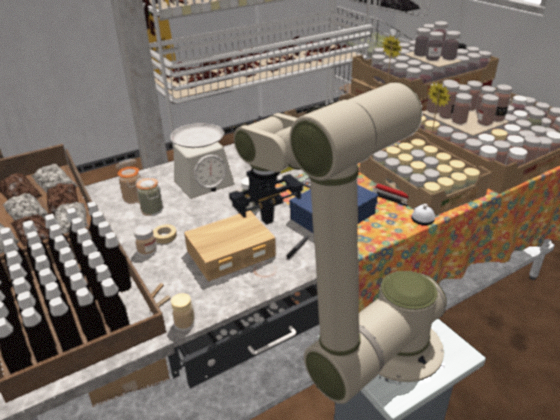

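View pics/wrist9.png

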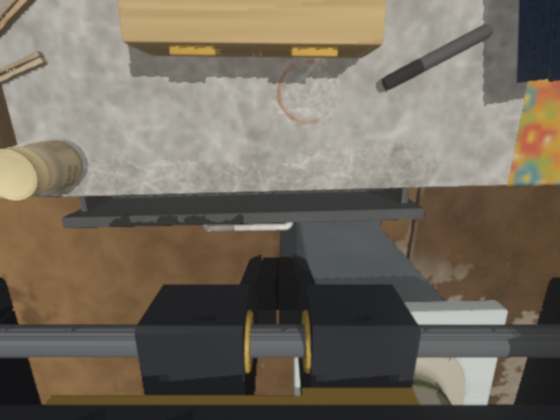

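```bash
cat >> fit.py <<'E'
print("----")
f3=lambda L:np.array([[(U+.5)/3.3-.5+170,(V+.5)/3.3-.5+165] for U,V in L])
bu=f3([(437,83),(687,45),(722,233),(468,274)])
r=least_squares(lambda q:(proj("top",lid(np.r_[q[:3],0.,q[3]]))-bu).ravel(),[.58,-.21,.16,0]);print("shut model",r.x,r.fun.round(1))
for n,L in(("L",[(146,431),(227,435)]),("R",[(360,443),(440,444)])):
    for p in f(L,170):
        w=at_z("top",*p,.0675);d=w[:2]-cab[:2];c,s=np.cos(cab[2]),np.sin(cab[2])
        print(n,"out",-(c*d[0]+s*d[1])-.039)
E
python3 fit.py | sed -n '/----/,$p'
```

```text
----
shut model [ 0.57953715 -0.21427419  0.16404423  0.00539369] [-0.5  0.1  0.2 -0.1  0.6  0.1 -0.4 -0.2]
L out -0.002242110906625114
L out -0.0020771295214781146
R out -0.001025604692073516
R out -0.002471830600560221
```

```bash
python3 -c "
from rig import close_job;print(close_job())"
```

```text
the job is handed in; nothing more can be done
None
```

The lid is shut and both drawers are fully home. I handed the job in at about 16.7 s of the 69 s allowed, with the arm clear of everything.

- **Lid:** I pressed with the closed fingertips near the front edge and followed the lid's arc down at 2–4 N. At the end stop the force rose to about 25 N. The fingertips were then at z = 85 mm, against 84 mm for a shut lid, and the last top picture fits the shut-lid model to within 0.6 px.
- **Drawers:** I pushed each by its brass lip, right then left, creeping over the last few millimetres until the end stop gave 6.5–7 N. The last picture puts both fronts flush to within about 2.5 mm, and the stops came within 0.5 mm of where I predicted them.
- **Cabinet and other things:** The cabinet's corners are at the same pixels as at the start. The jars, marker, pegs, bell and stapler look unmoved.

No check failed. The one small disagreement is the box's position: the first and last fits put it about 5 mm apart in x, which is picture-reading error because the box is fixed. I did not measure lid or drawer speed separately. I kept the steps small and slowed down before each stop.

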